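Show the check filter's label to the reader

ROBOT

A 6-joint arm with a two-finger parallel gripper is mounted at the origin on the work surface. World frame = base frame: x ahead of the robot, y to its left, z up, the work surface at z = 0. Lengths are in m, angles in rad, forces in N, time in s.
With the tool pointing down it reaches from about 0.3 to 0.875 m from the base axis. Payload 6.4 kg.
Tool frame: the origin (TCP) lies between the finger pads; the fingertips stand 11 mm ahead of it and the grasp point (between the pads) lies 8 mm behind it (ctrl.tcp_to_tips is the distance from the TCP to the fingertips, in m); x points along the fingers, z is the direction in which the jaws open and shut, and the axes are right-handed (so a half turn about x gives the same grasp; the last joint's range is limited). The gripper opens to 85 mm and grips with 20 to 120 N. Pads are 22 mm wide; open, the fingers measure 114 mm over their backs; the gripper's body (76 mm by 85 mm) begins 54 mm behind the grasp point. The pads swing forward as they close: fully open they stand 13 mm farther back than shut.
Start: joints at [1.079, 0.181, 1.607, -0, 1.354, -0.206], TCP at [0.162, 0.552, 0.242] pointing down, gripper open.
Joint ranges: [-2.99, 2.99], [-0.89, 2.07], [0.3, 2.58], [-1.14, 4.28], [0, 2.63], [-3.12, 3.12]. Speed limits (rad/s): [2.57, 2.57, 3.01, 3.14, 3.14, 3.14].

INTERFACE

Orientations are given as a unit quaternion [w, x, y, z].
In Python, from bench import ctrl, eyes, hand_in gives the robot as it stands. The module is installed in compiled form; this text tells all that it offers.
- The arm moves only by the tool step_arm, never from a script. Its arguments are lists of equal length, an entry for each row: "xyz": the shift along the world's x, y, z in mm, a list of three; "spin": the turn about the world's z in rad; "fingers": the opening in per cent of the stroke, from 0 (shut) to 100 (fully open). A call has 1 to 10 rows; each row is the pose to reach, as a shift and turn from the pose commanded when the call began; what a row does not reach only later rows make up. A row lasts 1/10 s, in which the tool goes at most 50 mm and 8.59 degrees, less where a joint would pass 70% of its speed; a pose out of reach is approached as far as the arm can. A call with a gripper value outside its range is refused whole. The fingers move at their own pace and stop on an object; the grip force is fixed at half the most. Time passes only in rows, so rows that repeat a pose let the fingers close. It gives the time, the measured TCP pose, the force and the opening at its end, in the units of the state.
- ctrl.get_obs(): the state, without advancing time (a new reading comes with each control period).
- eyes.camera(name): name is "scene" or "top"; returns the picture (400x640x3 uint8, red, green, blue); there is no depth.
- eyes.camera_model(name): a dict with "vertical_fov" (degrees; the focal length in pixels is half the picture's height over the tangent of half this angle, whatever the lens; pixels are square), "cx", "cy" (the principal point, pixels), "pose" (4x4, takes a point from camera to world coordinates). Camera axes: x right, y up, looking along -z (the intrinsics and any distortion apply to the point x, -y, -z); pixel columns grow to the right and rows downward; lengths in m; the calibration is good to about 2 mm. A picture is of the moment at which its call begins. camera_model takes no time and is no camera call.
- hand_in(): hands the job in, once; it reports no verdict.
The state is a dict: "time_s": time; "q": joint angles; "dq": joint speeds; "joint_efforts": joint torques, N m; "eef_pos": TCP position; "eef_rot": TCP orientation; "wrist_force": force on the tool from outside, world axes, zero at the start; "torque": the same for the moment, N m; "opening": opening from 0.0 (shut) to 1.0 (fully open).
Only numpy, scipy, OpenCV 4.12 (cv2) and the standard library are available. Lean on these libraries where they do the work, as an engineer would, in place of code of your own. Each camera call takes 0.05 s, during which the arm holds its last target.

TASK

Three glass filter plates stand on edge in the drying rack; only one of them has a small notch in a top corner, which marks its frosted, labelled end. Lift that plate out and hold it up to the label reader on the gooseneck so that it can be read: frosted face turned up and square to the reader's window, the label on the middle of the beam about 13 cm from the window, no finger over the label. Finish while still holding it there, steady; do not touch the reader, and leave the other two plates in their slots and the flask and wash bottle where they stand.

Things in the scene. Friction and masses are not known exactly. Their poses are not given: they have to be found in the camera images.
- plate: The notched filter plate: grey glass 8 mm thick (x), 66 mm long (y), 48 mm high (z); it starts z up, loose in a slot of the rack; 40 to 90 g. Origin: middle of the lower long edge, at the start 14 mm above the bench. y points to the frosted end, x out of the frosted face. The notch (10 x 10 mm, square) is in the top corner of the frosted end: seen from the frosted face, notch up, on the right.
- plate_label (a point): Middle of the white label (17 x 30 mm) on the frosted field, which takes the last 24 mm of the +x face at the +y end: 4 mm along x, 21 mm along y, 19 mm along z from the plate's origin; same axes as the plate.
- rack: Grey drying rack, fixed: 110 mm (x) by 50 mm (y), 33 mm high, alike after half a turn. Origin: middle of its underside. Three slots along y at x = -30, 0, 30 mm, 10 mm wide, open-ended, floors 14 mm above the bench; which holds which plate varies. Plate ends stand free 8 mm past the rack: a plate can be gripped from above by its two ends, 66 mm apart, and drawn straight up.
- blank_a: Plain filter plate without notch or frosting, 8 x 66 x 48 mm grey glass, standing in another slot; origin in the middle of its lower long edge, z up. Stays where it is.
- blank_b: Second plain plate, the same as the first, in the remaining slot. Stays where it is.
- reader: Label reader on a stand, fixed to the bench: black round foot 116 mm across and 36 mm high, a thin dark gooseneck up to 335 mm above the bench, and a grey head that overhangs to the stand's -x side (towards the robot). Origin: middle of the foot's underside, z up.
- reader_head: The reader's head, 72 mm wide, 52 mm high, 75 mm long, with a dark window in its front. Origin: middle of the window, 70 mm to -x of the stand's origin and 275 mm above the bench. Its x axis is the beam, running out of the window towards the robot's side and 35 degrees downwards; y is level; z points down and away from the robot.
- reader_focus (a point): Middle of the reading zone: 130 mm out along the beam from the window, about 200 mm above the bench; same axes as the reader's head.
- flask: Stoppered conical glass flask, 72 mm across, 125 mm high; origin in the middle of its base. Stays where it is.
- wash_bottle: White wash bottle with red cap and spout, 68 mm across, 168 mm high; origin in the middle of its base. Stays where it is.
Things that resemble listed ones, but are neither listed nor needed, are in the scene too. What is shaped like the flask but purple is not meant. Of the things shaped like the rack, the grey one is meant.

How it is judged:
On the way:
1. the notched plate is lifted clear of the rack in the fingers (height (world z) of plate above 0.07 m and contact force between the fingers and plate above 0.5 N and contact force between plate and rack below 0.05 N), for 0.2 s.
At the end, for the whole second after the job is handed in: Plate held still, >100 mm up, off rack and reader; label middle 95-165 mm out of the window, within 18 mm of the beam both ways; frosted face up, square to the beam within 0.35 rad; grasp point >13 mm from it. Plain plates moved <15 mm, tilt <0.35; flask, bottle <30 mm, tilt <0.3 (x of plate_label in the frame of reader_head between 0.095 and 0.165 m and y of plate_label in the frame of reader_head between -0.018 and 0.018 m and z of plate_label in the frame of reader_head between -0.018 and 0.018 m and angle between the x axis of plate and the x axis of reader_head, either way round below 0.35 rad and angle between plate's own x axis and vertical below 1.3 rad and contact force between the fingers and plate above 1 N and height (world z) of plate above 0.1 m and distance between the grasp point and plate_label above 0.013 m and contact force between plate and rack below 0.05 N and contact force between plate and reader below 0.05 N and linear speed of plate below 0.02 m/s and angular speed of plate below 0.2 rad/s and distance of each of blank_a, blank_b from where it was at the start of the episode below 0.015 m and angle between each of blank_a, blank_b's own z axis and vertical below 0.35 rad and distance of each of flask, wash_bottle from where it was at the start of the episode below 0.03 m and angle between each of flask, wash_bottle's own z axis and vertical below 0.3 rad); the arm keeps its last pose, push and grip.
It fails at once if the reader is touched (contact force between any of the arm, the fingers, plate and reader above 1 N).
It fails at once if a plain plate is pulled out of its slot or tipped (not (distance of blank_a from where it was at the start of the episode below 0.015 m) or not (angle between blank_a's own z axis and vertical below 0.35 rad) or not (distance of blank_b from where it was at the start of the episode below 0.015 m) or not (angle between blank_b's own z axis and vertical below 0.35 rad)).
It fails at once if the flask or the wash bottle is knocked over or pushed away (not (distance of flask from where it was at the start of the episode below 0.03 m) or not (angle between flask's own z axis and vertical below 0.3 rad) or not (distance of wash_bottle from where it was at the start of the episode below 0.03 m) or not (angle between wash_bottle's own z axis and vertical below 0.3 rad)).
It also fails if it takes over 35 s, if anything falls off the work surface, if the arm or the gripper's body presses on something with over 40 N, if the wrist force passes 120 N, or if a joint passes its speed limit or range.

## Working session

There is one attempt and no reset: what is moved stays moved. The work goes in short steps, Python scripts to look and compute and a tool call to move; the robot and the scene stay as the last step left them, time stands still between calls to the robot, and variables do not carry over. Pictures are saved under pics/ and viewed, and the job is handed in when it is done.

Besides the shell and the picture viewer there is one more tool, called after "Emit:" as name([rows], argument=value, ...), one row to a line, values as JSON. step_arm: Moves the arm, as the interface text tells. Its arguments: {"type":"object","properties":{"xyz":{"type":"array"},"spin":{"type":"array"},"fingers":{"type":"array"}},"required":["xyz","spin","fingers"]}

```bash
mkdir -p pics
python3 - <<'E'
from bench import ctrl, eyes
import cv2,numpy as np
for n in("scene","top"):
    im=eyes.camera(n); cv2.imwrite(f"pics/{n}0.png",im[:,:,::-1]); m=eyes.camera_model(n); print(n,m)
print(ctrl.get_obs()["eef_rot"],ctrl.tcp_to_tips)
E
```

```text
scene {'vertical_fov': 49.35223088679974, 'cx': 321.46486642923963, 'cy': 200.54586698360743, 'pose': array([[-0.78033105, -0.54468542,  0.30724787,  1.00998679],
       [ 0.62532042, -0.67363278,  0.39394574,  0.48658481],
       [-0.00760426,  0.49953646,  0.86625949,  1.20544891],
       [ 0.        ,  0.        ,  0.        ,  1.        ]])}
top {'vertical_fov': 53.84853101624399, 'cx': 318.0462786650587, 'cy': 199.67019822145474, 'pose': array([[ 0.02057363,  0.98745776, -0.15653719,  0.46661545],
       [-0.99970861,  0.02229559,  0.00925222,  0.01256574],
       [ 0.01262627,  0.15630123,  0.98762873,  1.27388646],
       [ 0.        ,  0.        ,  0.        ,  1.        ]])}
[ 0.56560753 -0.42392676  0.56662684  0.42344805] 0.011
```

View pics/scene0.png

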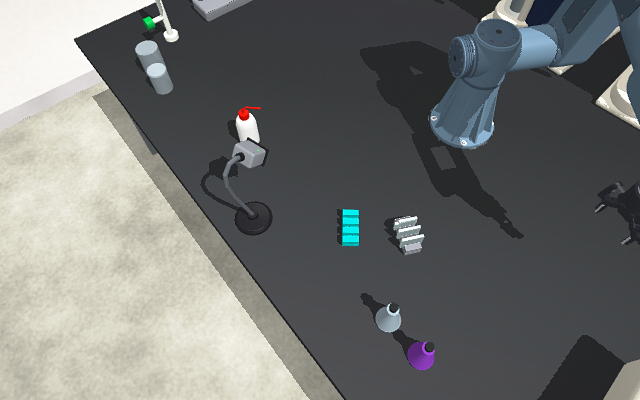

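View pics/top0.png

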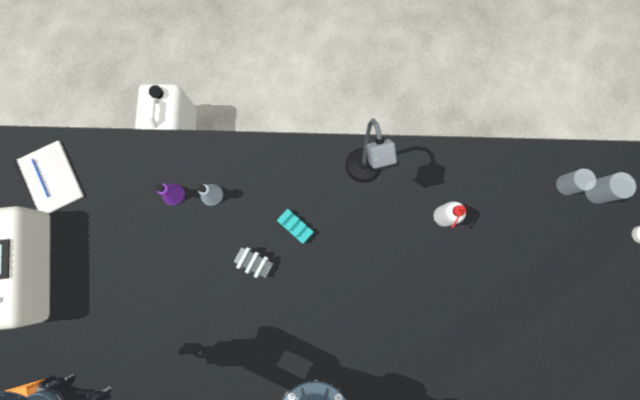

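Run:
```python
import cv2,numpy as np
a=cv2.imread("pics/scene0.png")[195:265,330:440]; b=cv2.imread("pics/top0.png")[195:290,220:330]
a=cv2.resize(a,None,fx=7,fy=7,interpolation=cv2.INTER_CUBIC); b=cv2.resize(b,None,fx=6,fy=6,interpolation=cv2.INTER_CUBIC)
cv2.imwrite("pics/za.png",a);cv2.imwrite("pics/zb.png",b)
c=cv2.imread("pics/top0.png")[110:190,335:455]; cv2.imwrite("pics/zc.png",cv2.resize(c,None,fx=6,fy=6,interpolation=cv2.INTER_CUBIC))
c=cv2.imread("pics/scene0.png")[130:240,190:290]; cv2.imwrite("pics/zd.png",cv2.resize(c,None,fx=5,fy=5,interpolation=cv2.INTER_CUBIC))
```

```text
(no output)
```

View pics/za.png

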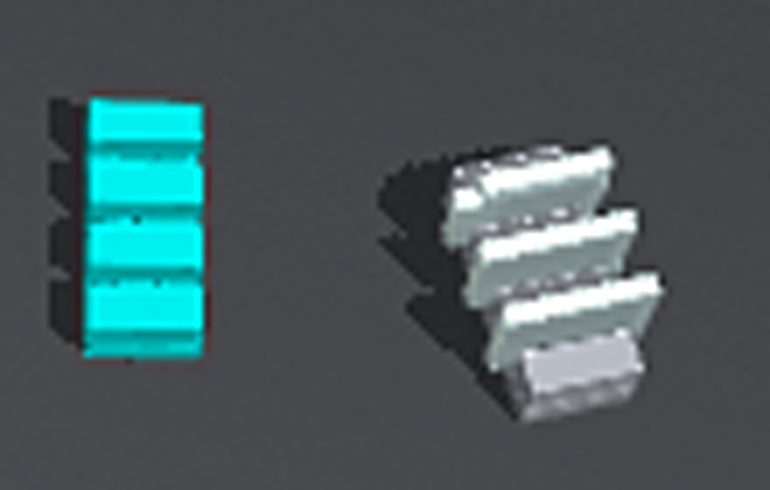

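View pics/zb.png

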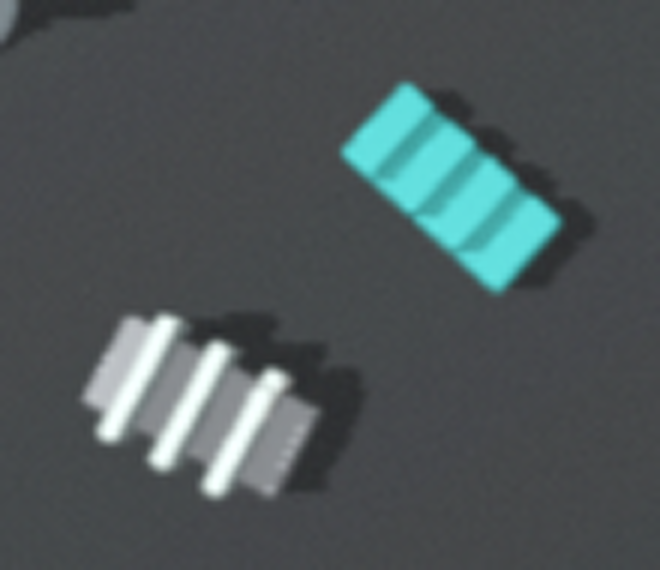

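View pics/zc.png

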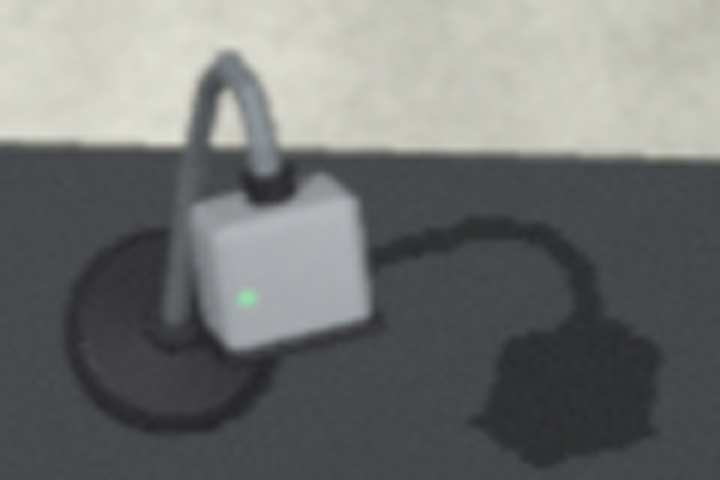

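View pics/zd.png

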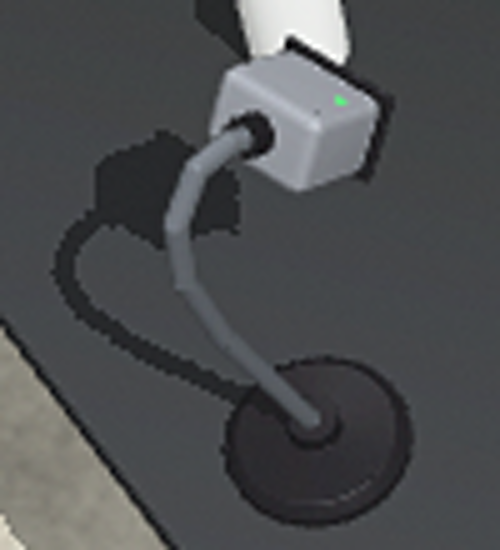

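```bash
cat > h.py <<'E'
import numpy as np,cv2
from bench import eyes,ctrl
from scipy.spatial.transform import Rotation as R
def K(n):
    m=eyes.camera_model(n); f=200/np.tan(np.radians(m["vertical_fov"]/2)); return f,m["cx"],m["cy"],np.array(m["pose"])
def onplane(n,u,v,z):
    f,cx,cy,T=K(n); d=T[:3,:3]@np.array([(u-cx)/f,-(v-cy)/f,-1]); o=T[:3,3]; return o+d*(z-o[2])/d[2]
def proj(n,p):
    f,cx,cy,T=K(n); c=T[:3,:3].T@(np.asarray(p)-T[:3,3]); return np.array([cx+f*c[0]/-c[2],cy-f*c[1]/-c[2]])
def tool():
    o=ctrl.get_obs(); q=o["eef_rot"]; M=R.from_quat([q[1],q[2],q[3],q[0]]).as_matrix(); return np.array(o["eef_pos"]),M,o
E
python3 - <<'E'
from h import *
p,M,o=tool(); print(p,M.round(3),o["q"],o["opening"])
t=cv2.imread("pics/top0.png"); g=t.min(axis=2)
for th in (200,225):
  for n,roi in(("top",(225,235,60,60)),("scene",(385,205,50,60))):
    im=cv2.imread(f"pics/{n}0.png"); x,y,w,h=roi; m=(im[y:y+h,x:x+w].min(axis=2)>th).astype(np.uint8)
    cs,_=cv2.findContours(m,cv2.RETR_EXTERNAL,cv2.CHAIN_APPROX_NONE)
    for c in cs:
        if cv2.contourArea(c)<15: continue
        r=cv2.minAreaRect((c+[x,y]).astype(np.float32)); b=cv2.boxPoints(r)
        print(th,n,r, "mid",onplane(n,*r[0],0.062).round(4))
        # ends
        e=[(b[i]+b[(i+1)%4])/2 for i in range(4)]
        L=[np.linalg.norm(b[i]-b[(i+1)%4]) for i in range(4)]
        for i in np.argsort(L)[:2]: print("   end",e[i],onplane(n,*e[i],0.062).round(4))
# rack mask in top
hsv=cv2.cvtColor(t,cv2.COLOR_BGR2HSV)
m=((g>110)).astype(np.uint8); m[:235]=0;m[285:]=0;m[:,:225]=0;m[:,285:]=0
cs,_=cv2.findContours(m,cv2.RETR_EXTERNAL,cv2.CHAIN_APPROX_NONE); c=max(cs,key=cv2.contourArea); r=cv2.minAreaRect(c.astype(np.float32)); print("rack",r,[onplane("top",*b,0.033).round(4) for b in cv2.boxPoints(r)])
E
```

```text
[0.16185552 0.55123762 0.24147181] [[-0.001 -0.959  0.282]
 [-0.001  0.282  0.959]
 [-1.     0.    -0.002]] [ 1.07869411e+00  1.81449552e-01  1.60793303e+00 -4.65800607e-06
  1.35380265e+00 -2.06269545e-01] 0.9986113031165709
200 top ((259.88128662109375, 266.4332275390625), (3.377354860305786, 21.462547302246094), 29.357751846313477) mid [0.45   0.1731 0.062 ]
   end [265.14243 257.0801 ] [0.4784 0.1584 0.062 ]
   end [254.62015 275.78635] [0.4219 0.1878 0.062 ]
200 top ((251.07960510253906, 262.27069091796875), (2.9529218673706055, 21.947391510009766), 28.610462188720703) mid [0.4619 0.2003 0.062 ]
   end [256.33438 252.63693] [0.4912 0.1857 0.062 ]
   end [245.82483 271.90445] [0.4329 0.2148 0.062 ]
200 top ((242.28977966308594, 257.3853454589844), (3.4317739009857178, 21.947391510009766), 28.610462188720703) mid [0.476  0.2277 0.062 ]
   end [247.54456 247.75159] [0.5054 0.2131 0.062 ]
   end [237.035  267.0191] [0.4469 0.2421 0.062 ]
200 scene ((412.4529113769531, 237.2882080078125), (2.9285614490509033, 21.584583282470703), 77.47119140625) mid [0.4767 0.2273 0.062 ]
   end [422
[... 1557 characters left out ...]
84375, 228.14328002929688), (2.1631102561950684, 21.373586654663086), 78.11134338378906) mid [0.4631 0.2005 0.062 ]
   end [419.77725 225.9417 ] [0.4343 0.2146 0.062 ]
   end [398.86215 230.34486] [0.4918 0.1865 0.062 ]
225 scene ((407.4779968261719, 218.8975372314453), (2.9334073066711426, 17.460758209228516), 77.90524291992188) mid [0.4459 0.1753 0.062 ]
   end [416.0146  217.06827] [0.422  0.1867 0.062 ]
   end [398.9414 220.7268] [0.4697 0.1638 0.062 ]
rack ((252.33734130859375, 262.8091125488281), (36.09535598754883, 23.93937110900879), 27.758541107177734) [array([0.4522, 0.2672, 0.033 ]), array([0.5182, 0.236 , 0.033 ]), array([0.4683, 0.1343, 0.033 ]), array([0.4031, 0.1662, 0.033 ])]
```

Run:
```python
import cv2
b=cv2.imread("pics/top0.png")[240:285,228:283]
cv2.imwrite("pics/ze.png",cv2.resize(b,None,fx=13,fy=13,interpolation=cv2.INTER_NEAREST))
b=cv2.imread("pics/scene0.png")[208:258,385:430]
cv2.imwrite("pics/zf.png",cv2.resize(b,None,fx=12,fy=12,interpolation=cv2.INTER_NEAREST))
```

```text
(no output)
```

View pics/ze.png

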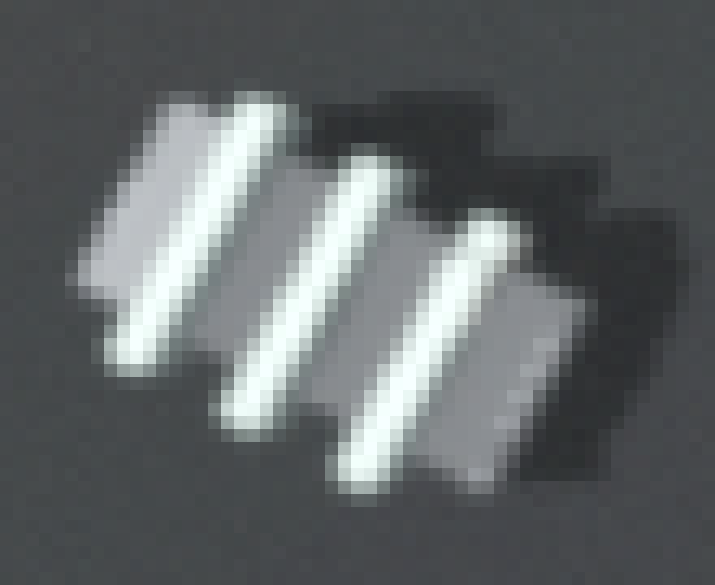

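View pics/zf.png

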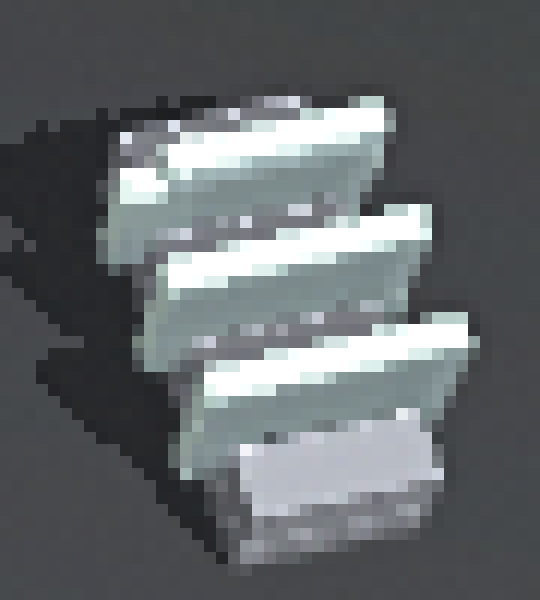

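Emit:
step_arm([
  [287,-378,-40],
  [287,-378,-40],
  [287,-378,-40],
  [287,-378,-40],
  [287,-378,-40],
  [287,-378,-40],
  [287,-378,-40],
  [287,-378,-40],
  [287,-378,-40],
  [287,-378,-40],
], spin=[-1.747,-1.747,-1.747,-1.747,-1.747,-1.747,-1.747,-1.747,-1.747,-1.747], fingers=[100,100,100,100,100,100,100,100,100,100])

```text
time_s: 1.1
eef_pos: [0.4506, 0.1706, 0.2018]
eef_rot: [0.703, 0.079, 0.703, -0.079]
wrist_force: [-0.3, 0.0, 0.3]
opening: 1.003
```

Run:
```python
from h import *
p,M,o=tool(); print(p,np.degrees(np.arctan2(M[1,2],M[0,2])),o["q"],o["time_s"],M[:,0])
# reader
t=cv2.imread("pics/top0.png")
for n,pts in {"top":{"frontL":(335+235/6,110+350/6),"frontR":(335+370/6,110+318/6),"backL":(335+192/6,110+208/6),"backR":(335+322/6,110+178/6),"footc":(335+172/6,110+330/6)}}.items():
  for k,(u,v) in pts.items():
    u-=.4;v-=.4
    z=.296 if "front" in k else .339 if "back" in k else .036
    print(k,onplane(n,u,v,z).round(4))
sc={"footc":(190+318/5-.4,130+437/5-.4)}
print(onplane("scene",*sc["footc"],.036))
```

```text
[0.45061943 0.17057776 0.20183826] -12.834015618307761 [ 1.15375619e-01  1.18474352e-02  1.87640869e+00 -7.91494910e-04
  1.25344371e+00  3.39618532e-01] 1.1 [-1.98091169e-05 -7.59299970e-04 -9.99999712e-01]
frontL [ 0.7068 -0.137   0.296 ]
frontR [ 0.7221 -0.1947  0.296 ]
backL [ 0.7556 -0.1129  0.339 ]
backR [ 0.7697 -0.1664  0.339 ]
footc [ 0.7809 -0.1428  0.036 ]
[ 0.79263599 -0.13064686  0.036     ]
```

Emit:
step_arm([
  [0,0,-40],
  [0,0,-60],
  [0,0,-60],
  [0,0,-60],
  [0,0,-60],
], spin=[-0.15,-0.239,-0.239,-0.239,-0.239], fingers=[100,100,100,100,100])

```text
time_s: 1.6
eef_pos: [0.45, 0.1741, 0.1437]
eef_rot: [0.69, 0.159, 0.688, -0.158]
wrist_force: [-0.2, -0.4, 0.5]
opening: 0.998
```

Run:
```python
from h import *
p,M,o=tool(); print(p,np.degrees(np.arctan2(M[1,2],M[0,2])),o["q"],o["time_s"],M[:,0])
for n in("top","scene"):
    cv2.imwrite(f"pics/{n}1.png",eyes.camera(n)[:,:,::-1])
for n,(x,y,w,h) in {"top":(340,140,50,50),"scene":(225,190,60,55)}.items():
    im=cv2.imread(f"pics/{n}0.png")[y:y+h,x:x+w].astype(int)
    print(n); 
    cv2.imwrite(f"pics/q{n}.png",cv2.resize(np.clip(im*2.2,0,255).astype(np.uint8),None,fx=11,fy=11,interpolation=cv2.INTER_NEAREST))
```

```text
[0.45001929 0.17406894 0.14370783] -25.874241584120774 [1.22440836e-01 8.98245351e-02 1.92499600e+00 9.39546686e-06
 1.12442819e+00 5.74026240e-01] 1.6 [ 2.32534197e-03  2.94687034e-04 -9.99997253e-01]
top
scene
```

View pics/qtop.png

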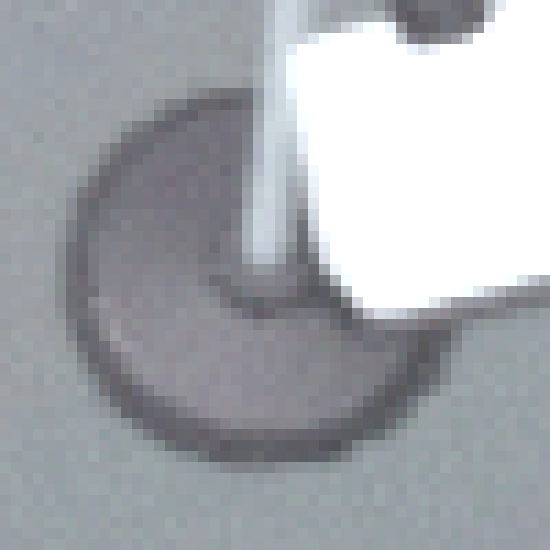

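View pics/qscene.png

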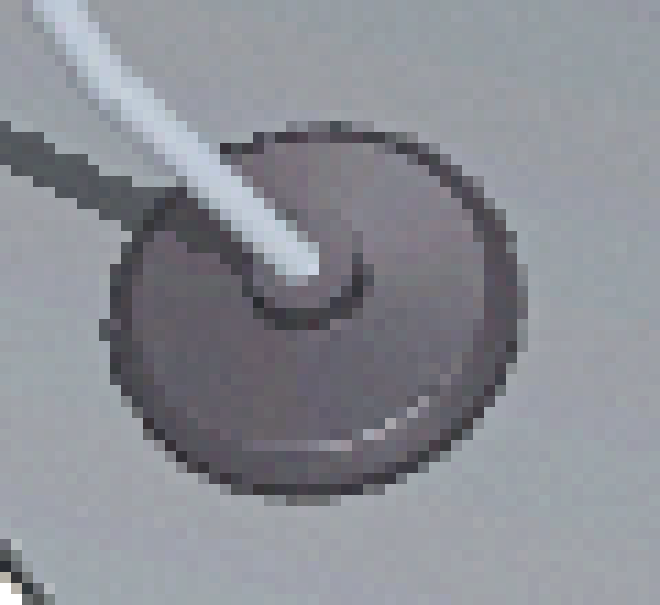

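View pics/scene1.png

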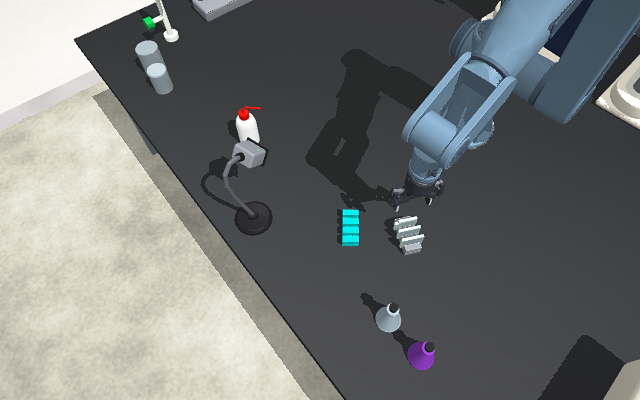

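```bash
python3 - <<'E'
from h import *
def ctr(n,u,v,z,near):
    p=onplane(n,u,v,z); o=K(n)[3][:3,3]; d=(p-o)[:2]; 
    # image-vertical direction on plane
    q=onplane(n,u,v-3,z); d=(q-p)[:2]
    d/=np.linalg.norm(d); return p[:2]+(0.058 if near else -0.058)*d
print("scene near",ctr("scene",253.3,235.3,0.0,1),"far",ctr("scene",255.5,201.4,.036,0))
print("top near",ctr("top",364.3,181.6,0.0,1),"far",ctr("top",362.5,147.9,.036,0))
for n,a,b,v in(("scene",234.6,272.7,218),("top",346,None,165.5)):
    pa=onplane(n,a-.0,v,.018); print(n,pa, onplane(n,b,v,.018) if b else "")
# stem base centre
print("stem top", onplane("top",340+263/11,140+275/11,.036),"scene",onplane("scene",225+303/11,190+270/11,.036))
# head corners, both views triangulate LED
def tri(a,b):
    A=[];B=[]
    os=[];ds=[]
    for n,(u,v) in(("top",a),("scene",b)):
        f,cx,cy,T=K(n); d=T[:3,:3]@np.array([(u-cx)/f,-(v-cy)/f,-1]); d/=np.linalg.norm(d); os.append(T[:3,3]);ds.append(d)
    s=np.linalg.lstsq(np.c_[ds[0],-ds[1]],os[1]-os[0],rcond=None)[0]; p=os[0]+s[0]*ds[0];q=os[1]+s[1]*ds[1]
    return (p+q)/2,np.linalg.norm(p-q)
print("LED",tri((335+247/6-.4,110+298/6-.4),(190+340/5-.4,130+101/5-.4)))
E
python3 - <<'E'
import cv2,numpy as np
c=cv2.imread("pics/top0.png")[120:175,360:405]; cv2.imwrite("pics/hd1.png",cv2.resize(np.clip(c*1.2,0,255).astype(np.uint8),None,fx=11,fy=11,interpolation=cv2.INTER_NEAREST))
c=cv2.imread("pics/scene0.png")[130:175,225:275]; cv2.imwrite("pics/hd2.png",cv2.resize(np.clip(c*1.2,0,255).astype(np.uint8),None,fx=12,fy=12,interpolation=cv2.INTER_NEAREST))
E
```

```text
scene near [ 0.78878194 -0.14492211] far [ 0.78897567 -0.12363967]
top near [ 0.79041306 -0.15080545] far [ 0.77866695 -0.14036843]
scene [ 0.83592351 -0.17334691  0.018     ] [ 0.74446111 -0.09945237  0.018     ]
top [ 0.78108436 -0.08845552  0.018     ] 
stem top [ 0.77961062 -0.14492681  0.036     ] scene [ 0.78941935 -0.13891721  0.036     ]
LED (array([ 0.72573243, -0.1398158 ,  0.30993829]), np.float64(0.0005156664717290131))
```

View pics/hd1.png

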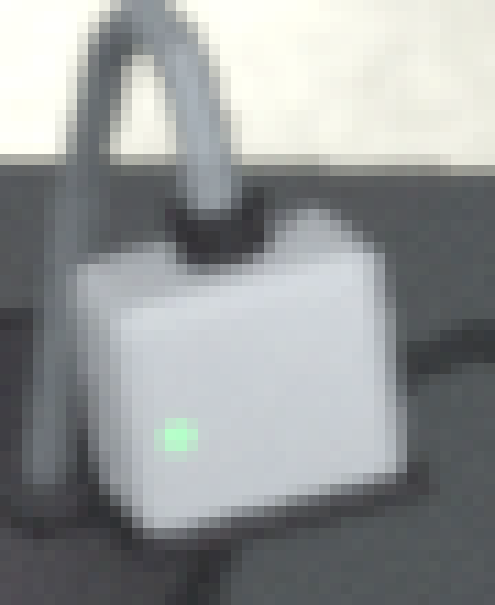

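View pics/hd2.png

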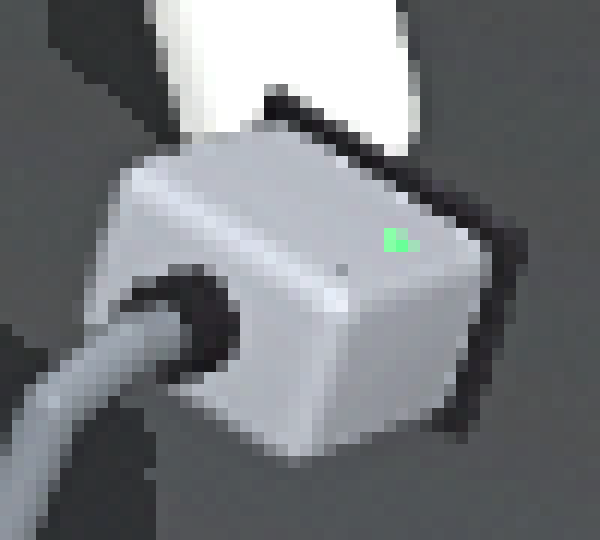

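```bash
cat >> h.py <<'E'
def tri(a,b):
    os=[];ds=[]
    for n,(u,v) in(("top",a),("scene",b)):
        f,cx,cy,T=K(n); d=T[:3,:3]@np.array([(u-cx)/f,-(v-cy)/f,-1]); d/=np.linalg.norm(d); os.append(T[:3,3]);ds.append(d)
    s=np.linalg.lstsq(np.c_[ds[0],-ds[1]],os[1]-os[0],rcond=None)[0]; p=os[0]+s[0]*ds[0];q=os[1]+s[1]*ds[1]
    return (p+q)/2,np.linalg.norm(p-q)
E
python3 - <<'E'
from h import *
c={}
for k,a,b in(("FL",(148,530),(485,250)),("FR",(405,470),(278,125)),("BL",(120,310),(338,300)),("BR",(365,245),(133,172)),("LED",(178,435),(400,242))):
    p,e=tri((360+a[0]/11-.5,120+a[1]/11-.5),(225+b[0]/12-.5,130+b[1]/12-.5)); c[k]=p; print(k,p.round(4),e.round(4))
F=(c["FL"]+c["FR"])/2;B=(c["BL"]+c["BR"])/2
print(F,B)
for v in(c["FL"]-c["FR"],c["BL"]-c["BR"]): print(np.linalg.norm(v),np.degrees(np.arctan2(-v[0],v[1])))
v=B-F;print(np.linalg.norm(v),np.degrees(np.arctan2(v[1],v[0])),np.degrees(np.arcsin(v[2]/np.linalg.norm(v))))
E
```

```text
FL [ 0.7075 -0.1351  0.2968] 0.0007
FR [ 0.723  -0.1947  0.294 ] 0.0017
BL [ 0.7497 -0.1232  0.3285] 0.0017
BR [ 0.7653 -0.1779  0.3294] 0.0035
LED [ 0.7257 -0.1391  0.3113] 0.0012
[ 0.71524695 -0.16489158  0.29537466] [ 0.7574635  -0.15055302  0.32894343]
0.06158995624761288 14.659252831925912
0.05694335408701247 15.90871501249857
0.055809446286584685 18.759702029967062 36.97662005044237
```

Emit:
step_arm([
  [0,-1,-40],
  [0,-1,-70],
  [0,-1,-70],
  [0,-1,-70],
], spin=[0,0,0,0], fingers=[100,100,100,100])

```text
time_s: 2.1
eef_pos: [0.4494, 0.1729, 0.0731]
eef_rot: [0.689, 0.159, 0.689, -0.159]
wrist_force: [0.5, -0.8, 0.4]
opening: 1.001
```

Run:
```python
from h import *
p,M,o=tool(); print(p,np.degrees(np.arctan2(M[1,2],M[0,2])),o["time_s"],M[:,0])
for n,(x,y,w,h) in {"top":(215,215,80,80),"scene":(370,170,90,90)}.items():
    im=eyes.camera(n)[:,:,::-1][y:y+h,x:x+w]; cv2.imwrite(f"pics/{n}2.png",cv2.resize(im,None,fx=6,fy=6,interpolation=cv2.INTER_CUBIC))
```

```text
[0.44940463 0.17291487 0.07312244] -25.96634659789589 2.1 [ 1.27732433e-04  2.56511814e-05 -9.99999992e-01]
```

View pics/scene2.png

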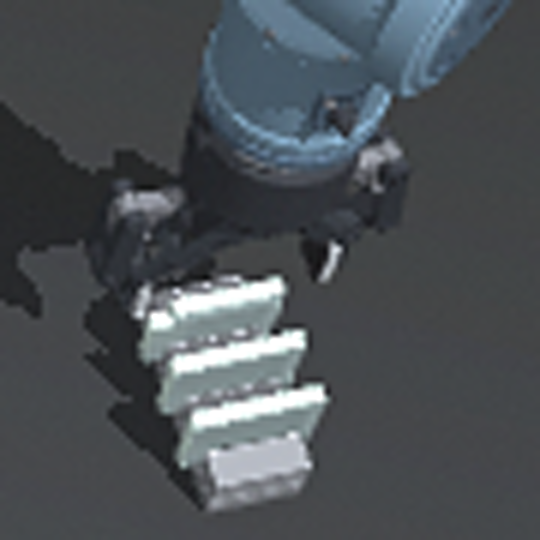

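View pics/top2.png

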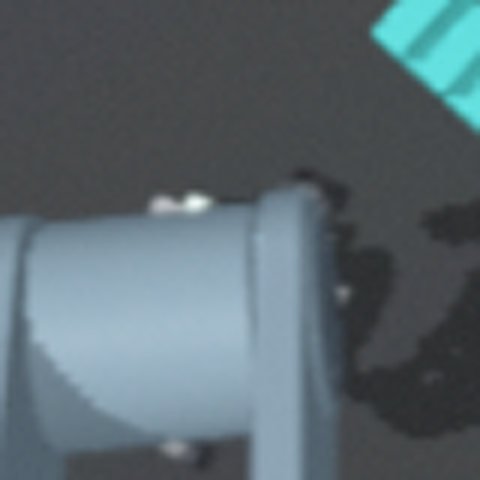

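Emit:
step_arm([
  [0,0,-25],
  [0,0,-45],
  [0,0,-45],
  [0,0,-45],
  [0,0,-45],
  [0,0,-45],
  [0,0,-45],
  [0,0,-45],
], spin=[-0.008,-0.008,-0.008,-0.008,-0.008,-0.008,-0.008,-0.008], fingers=[100,100,100,50,50,50,50,50])

```text
time_s: 3.0
eef_pos: [0.4507, 0.173, 0.0294]
eef_rot: [0.689, 0.162, 0.687, -0.161]
wrist_force: [-1.8, 0.4, 6.4]
opening: 0.761
```

Emit:
step_arm([
  [0,0,0],
  [0,0,15],
  [0,0,30],
  [0,0,45],
  [0,0,60],
  [0,0,75],
  [0,0,75],
  [0,0,75],
  [0,0,75],
], spin=[0,0,0,0,0,0,0,0,0], fingers=[40,40,40,40,40,40,40,40,40])

```text
time_s: 3.9
eef_pos: [0.4487, 0.1726, 0.1018]
eef_rot: [0.688, 0.162, 0.689, -0.162]
wrist_force: [0.1, 0.1, -1.7]
opening: 0.763
```

Run:
```python
from h import *
p,M,o=tool(); print(p,np.degrees(np.arctan2(M[1,2],M[0,2])),o["time_s"],M[:,0],o["wrist_force"])
for n,(x,y,w,h) in {"scene":(370,160,90,100)}.items():
    im=eyes.camera(n)[:,:,::-1]; cv2.imwrite("pics/scene3f.png",im);im=im[y:y+h,x:x+w]; cv2.imwrite(f"pics/{n}3.png",cv2.resize(im,None,fx=6,fy=6,interpolation=cv2.INTER_CUBIC))
```

```text
[0.44867358 0.17264355 0.10183545] -26.472443694641523 3.9 [-6.89663163e-04 -6.04469320e-05 -9.99999760e-01] [ 0.11909847  0.0848813  -1.66188458]
```

View pics/scene3.png

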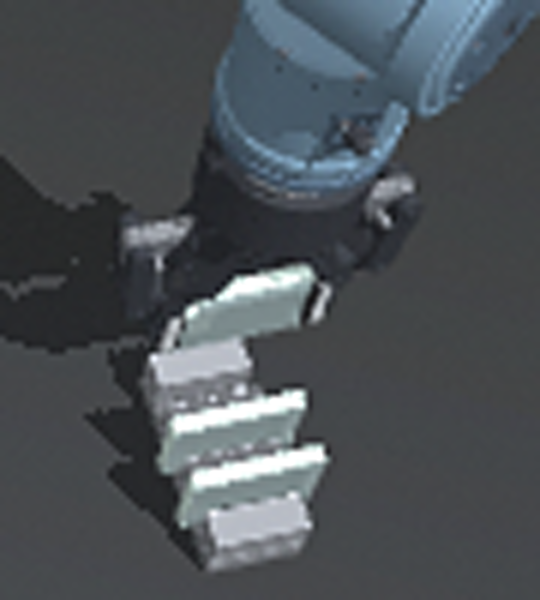

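Emit:
step_arm([
  [0,0,0],
  [-8,-16,0],
  [-15.6,-31.3,0],
  [-15.6,-31.3,0],
  [-15.6,-31.3,-20],
  [-15.6,-31.3,-40],
  [-15.6,-31.3,-60],
  [-15.6,-31.3,-60],
  [-15.6,-31.3,-60],
], spin=[0,0,0,0,0,0,0,0,0], fingers=[40,40,40,40,40,40,40,40,40])

```text
time_s: 4.85
eef_pos: [0.4334, 0.1417, 0.0422]
eef_rot: [0.688, 0.162, 0.689, -0.162]
wrist_force: [-0.1, -0.1, -0.9]
opening: 0.757
```

```bash
cat > look.py <<'E'
import sys
from h import *
t=sys.argv[1]
p,M,o=tool(); print(p.round(4),np.degrees(np.arctan2(M[1,2],M[0,2])).round(2),o["time_s"],np.round(o["wrist_force"],1),o["opening"])
a=list(map(int,sys.argv[2:6])); n="scene"
im=eyes.camera(n)[:,:,::-1]; cv2.imwrite(f"pics/{t}f.png",im); x,y,w,h=a; cv2.imwrite(f"pics/{t}.png",cv2.resize(im[y:y+h,x:x+w],None,fx=7,fy=7,interpolation=cv2.INTER_CUBIC))
E
python3 look.py s4 370 170 85 80
```

```text
[0.4334 0.1417 0.0422] -26.47 4.85 [-0.1 -0.1 -0.9] 0.7569942533991235
```

View pics/s4.png

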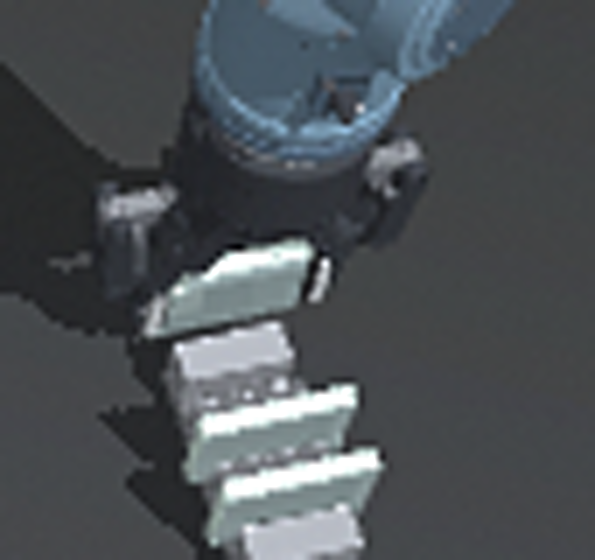

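Emit:
step_arm([
  [1.8,3.6,0],
  [2.7,5.4,0],
  [3.6,7.2,0],
  [4.5,9,0],
  [5.4,10.8,0],
  [6.3,12.5,0],
  [6.3,12.5,0],
], spin=[0,0,0,0,0,0,0], fingers=[40,40,40,40,40,40,40])

```text
time_s: 5.6
eef_pos: [0.4382, 0.1501, 0.0425]
eef_rot: [0.688, 0.158, 0.69, -0.164]
wrist_force: [-8.0, -23.4, 9.7]
opening: 0.766
```

```bash
python3 look.py s5 370 170 85 80
```

```text
[0.4382 0.1501 0.0425] -26.32 5.6 [ -8.  -23.4   9.7] 0.7655513220159463
```

View pics/s5.png

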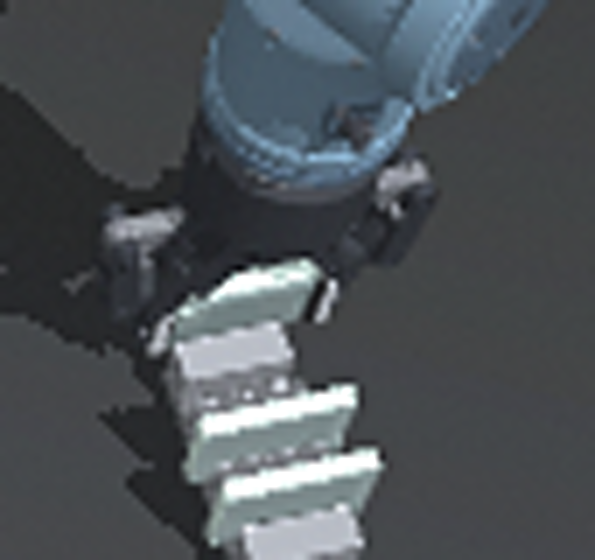

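Emit:
step_arm([
  [0.9,1.8,0],
  [1.8,3.6,0],
  [2.7,5.4,0],
  [2.7,5.4,0],
], spin=[0,0,0,0], fingers=[40,40,40,40])

```text
time_s: 6.05
eef_pos: [0.4407, 0.1555, 0.042]
eef_rot: [0.687, 0.158, 0.69, -0.164]
wrist_force: [-5.3, -22.6, 4.2]
opening: 0.757
```

```bash
python3 look.py s6 370 170 85 80
```

```text
[0.4407 0.1555 0.042 ] -26.34 6.05 [ -5.3 -22.6   4.2] 0.7568789690810984
```

View pics/s6.png

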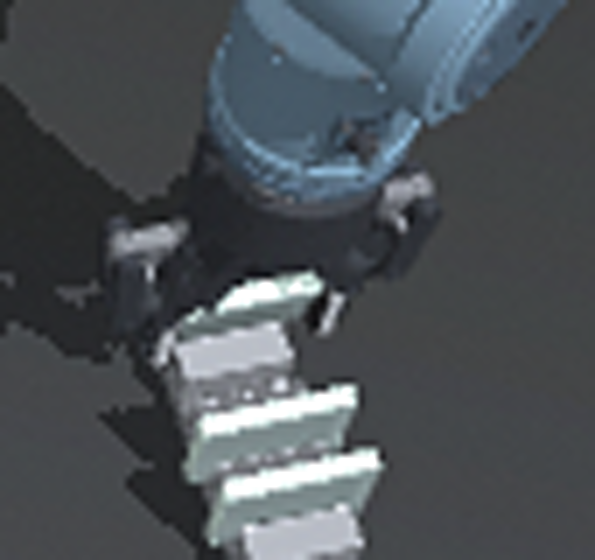

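Emit:
step_arm([
  [0.9,1.8,0],
  [1.4,2.7,0],
  [1.4,2.7,0],
  [-8,-16,0],
  [-15,-30,0],
  [-15,-30,40],
  [-15,-30,80],
  [-15,-30,120],
  [-15,-30,120],
  [-15,-30,120],
], spin=[0,0,0,0,0,0,0,0,0,0], fingers=[40,40,40,40,40,40,40,40,40,40])

```text
time_s: 7.1
eef_pos: [0.4284, 0.1295, 0.1636]
eef_rot: [0.69, 0.162, 0.687, -0.162]
wrist_force: [-0.2, 0.7, -2.0]
opening: 0.759
```

```bash
python3 look.py s7 370 140 100 85
```

```text
[0.4284 0.1295 0.1636] -26.46 7.1 [-0.2  0.7 -2. ] 0.7587645930460499
```

View pics/s7.png

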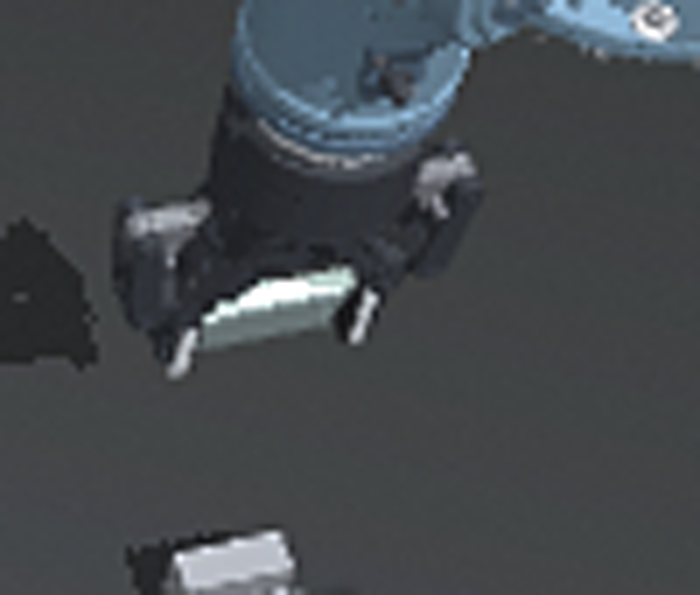

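Run:
```python
from h import *
p,e=tri((458.5,211),(244,113.5)); print("cap",p,e)
for n,u,v in(("top",449,214),("scene",248,128)): print(n,onplane(n,u,v,.08))
for n in("top","scene"):print(n,proj(n,[.622,-.211,.2]))
f=cv2.imread("pics/top0.png")[180:250,410:490]; g=cv2.imread("pics/scene0.png")[95:175,215:295]
cv2.imwrite("pics/bt.png",np.hstack([cv2.resize(f,(400,350)),cv2.resize(g,(350,350))]))
```

```text
cap [ 0.62235201 -0.40942113  0.13508265] 0.0013557199215877714
top [ 0.62044698 -0.40083735  0.08      ]
scene [ 0.62655351 -0.39413681  0.08      ]
top [395.26439928 206.69814859]
scene [278.17127326 138.95269498]
```

View pics/bt.png

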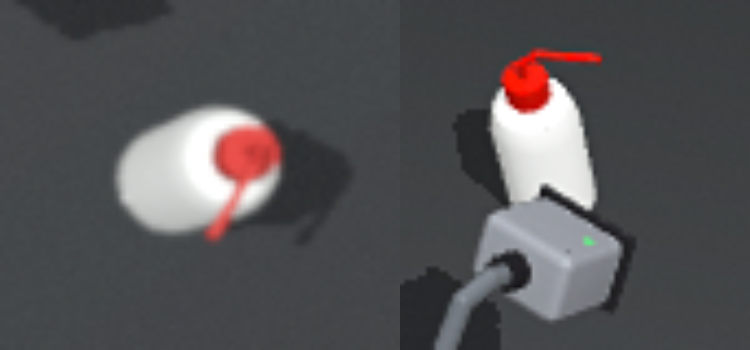

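Emit:
step_arm([
  [0,0,30],
  [20,-50,60],
  [40,-90,80],
  [60,-130,80],
  [60,-170,80],
  [60,-170,80],
  [60,-170,80],
  [60,-170,80],
  [60,-170,80],
  [60,-170,80],
], spin=[0.14,0.28,0.42,0.56,0.7,0.84,0.98,1.12,1.26,1.4], fingers=[40,40,40,40,40,40,40,40,40,40])

```text
time_s: 8.15
eef_pos: [0.4864, -0.0404, 0.2399]
eef_rot: [0.629, -0.32, 0.631, 0.322]
wrist_force: [-1.1, 1.0, -0.6]
opening: 0.761
```

Emit:
step_arm([
  [0,0,0],
  [0,0,0],
  [0,0,0],
  [0,0,0],
  [0,0,0],
  [0,0,0],
  [0,0,0],
  [0,0,0],
  [0,0,0],
], spin=[0.14,0.28,0.42,0.56,0.7,0.8,0.895,0.895,0.895], fingers=[40,40,40,40,40,40,40,40,40])

```text
time_s: 9.05
eef_pos: [0.4868, -0.0404, 0.2408]
eef_rot: [0.431, -0.56, 0.431, 0.561]
wrist_force: [0.5, -0.2, -0.8]
opening: 0.76
```

```bash
python3 - <<'E'
from h import *
print(proj("scene",tool()[0]))
E
python3 look.py s8 290 100 100 85
```

```text
[352.55786529 143.37843774]
[ 0.4868 -0.0404  0.2408] 104.88 9.05 [ 0.5 -0.2 -0.8] 0.7602061374657918
```

View pics/s8.png

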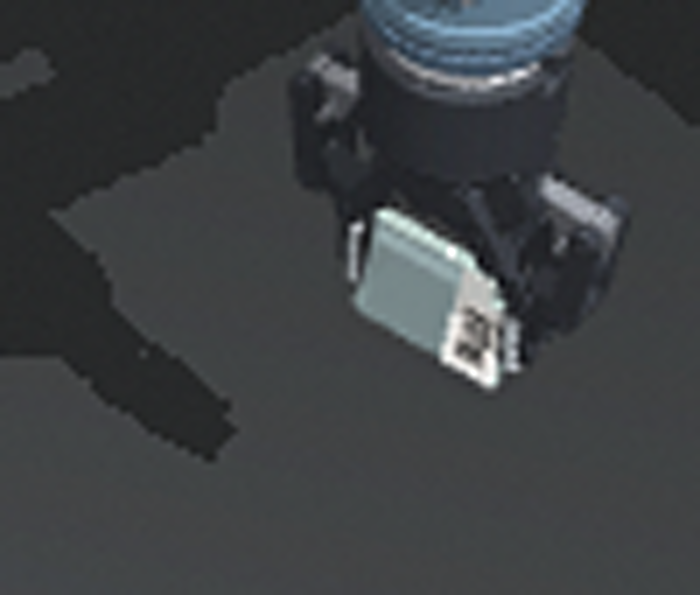

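Run:
```python
import cv2,numpy as np
c=cv2.imread("pics/s8f.png")[125:160,335:368]; cv2.imwrite("pics/s8z.png",cv2.resize(c,None,fx=17,fy=17,interpolation=cv2.INTER_NEAREST))
```

```text
(no output)
```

View pics/s8z.png

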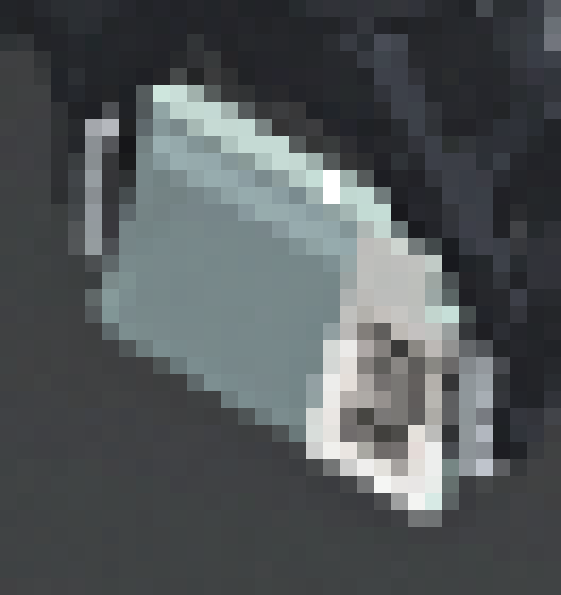

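Run:
```python
from h import *
p,M,o=tool()
psi=np.radians(104.9); y=np.array([np.cos(psi),np.sin(psi),0]); h=np.array([y[1],-y[0],0])
f,cx,cy,T=K("scene"); O=T[:3,3]
def hit(x,v,yy):
    d=T[:3,:3]@np.array([(335+x/17-.5-cx)/f,-(125+v/17-.5-cy)/f,-1]); t=(yy-(O-p)@y)/(d@y); q=O+t*d-p; return np.array([q@h,q[2]])*1000
for a,b,yy in(((145,108),(103,325),-.033),((357,232),(305,440),.009)):
    A=hit(*a,yy);B=hit(*b,yy); print(A.round(1),B.round(1),np.linalg.norm(A-B).round(1),"tilt",np.degrees(np.arctan2(B[0]-A[0],A[1]-B[1])).round(1))
print(hit(440,505,.033), "label",hit(385,390,.021))
```

```text
[ 0.4 30.5] [  9.6 -16.5] 48.0 tilt 11.1
[ 1.9 31.7] [ 12.4 -11.9] 44.9 tilt 13.4
[  8.32421648 -14.89441841] label [9.03448642 7.36527267]
```

Emit:
step_arm([
  [-15,45,0],
  [-30,90,0],
  [-40,135,0],
  [-53.7,181.7,0],
  [-53.7,181.7,0],
  [-53.7,181.7,0],
  [-53.7,181.7,0],
  [-53.7,181.7,0],
  [-53.7,181.7,0],
  [-53.7,181.7,0],
], spin=[-0.14,-0.28,-0.42,-0.56,-0.7,-0.84,-0.98,-1.12,-1.26,-1.4], fingers=[40,40,40,40,40,40,40,40,40,40])

```text
time_s: 10.1
eef_pos: [0.4336, 0.141, 0.2419]
eef_rot: [0.691, -0.149, 0.691, 0.149]
wrist_force: [0.1, 0.2, -1.4]
opening: 0.76
```

Emit:
step_arm([
  [0,0,-20],
  [0,0,-40],
  [0,0,-60],
  [0,0,-80],
  [0,0,-80],
  [0,0,-80],
  [0,0,-80],
  [0,0,-80],
  [0,0,-80],
], spin=[-0.14,-0.28,-0.42,-0.56,-0.7,-0.8,-0.895,-0.895,-0.895], fingers=[40,40,40,40,40,40,40,40,40])

```text
time_s: 11.0
eef_pos: [0.4337, 0.141, 0.1621]
eef_rot: [0.688, 0.161, 0.689, -0.161]
wrist_force: [0.7, 0.1, 0.0]
opening: 0.759
```

```bash
python3 look.py s9 370 140 100 85
```

```text
[0.4337 0.141  0.1621] -26.38 11.0 [0.7 0.1 0. ] 0.7593319240104673
```

Now down to TCP z ≈ 36 mm, then push inward.

Emit:
step_arm([
  [0,0,-40],
  [0,0,-80],
  [0,0,-110],
  [0,0,-126],
  [0,0,-126],
  [0,0,-126],
], spin=[0,0,0,0,0,0], fingers=[40,40,40,40,40,40])

```text
time_s: 11.65
eef_pos: [0.434, 0.141, 0.0366]
eef_rot: [0.688, 0.162, 0.688, -0.162]
wrist_force: [0.6, -0.4, -0.2]
opening: 0.761
```

Emit:
step_arm([
  [1.8,3.6,0],
  [3.1,6.3,0],
  [4.5,9,0],
  [5.8,11.6,0],
  [7.1,14.3,0],
  [8.5,17,0],
  [9.8,19.7,0],
  [10.7,21.5,0],
  [10.7,21.5,0],
], spin=[0,0,0,0,0,0,0,0,0], fingers=[40,40,40,40,40,40,40,40,40])

```text
time_s: 12.55
eef_pos: [0.4424, 0.1581, 0.0358]
eef_rot: [0.687, 0.157, 0.69, -0.164]
wrist_force: [-7.1, -26.5, 9.2]
opening: 0.76
```

```bash
python3 look.py s10 370 170 85 80
```

```text
[0.4424 0.1581 0.0358] -26.3 12.55 [ -7.1 -26.5   9.2] 0.76034618664654
```

View pics/s10.png

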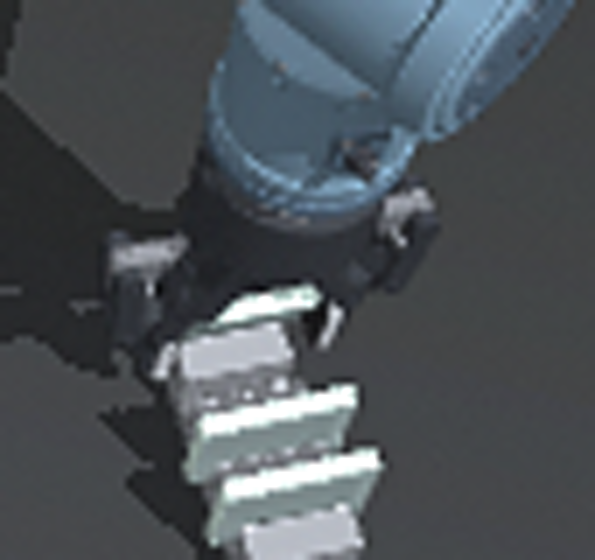

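Emit:
step_arm([
  [1.3,2.7,0],
  [2.7,5.4,0],
  [2.7,5.4,0],
  [2.7,5.4,0],
], spin=[0,0,0,0], fingers=[40,40,40,40])

```text
time_s: 13.0
eef_pos: [0.4445, 0.1637, 0.0351]
eef_rot: [0.687, 0.158, 0.69, -0.165]
wrist_force: [-6.0, -24.2, 2.9]
opening: 0.761
```

Emit:
step_arm([
  [-8,-16,0],
  [-16,-32,0],
  [-16,-32,40],
  [-16,-32,80],
  [-16,-32,120],
  [-16,-32,150],
  [-16,-32,200],
  [-16,-32,200],
], spin=[0,0,0,0.14,0.28,0.42,0.56,0.7], fingers=[40,40,40,40,40,40,40,40])

```text
time_s: 13.8
eef_pos: [0.435, 0.1363, 0.2434]
eef_rot: [0.706, -0.086, 0.697, 0.086]
wrist_force: [0.2, 0.3, 0.1]
opening: 0.758
```

Emit:
step_arm([
  [10,-45,0],
  [25,-90,0],
  [40,-135,0],
  [52,-176,0],
  [52,-176,0],
  [52,-176,0],
  [52,-176,0],
  [52,-176,0],
  [52,-176,0],
  [52,-176,0],
], spin=[0.14,0.28,0.42,0.56,0.7,0.84,0.98,1.12,1.26,1.4], fingers=[40,40,40,40,40,40,40,40,40,40])

```text
time_s: 14.8
eef_pos: [0.4831, -0.0399, 0.2362]
eef_rot: [0.481, -0.518, 0.481, 0.518]
wrist_force: [0.2, -0.3, -0.3]
opening: 0.757
```

Emit:
step_arm([
  [0,0,0],
  [0,0,0],
  [0,0,0],
], spin=[0.14,0.195,0.195], fingers=[40,40,40])

```text
time_s: 15.1
eef_pos: [0.4831, -0.0399, 0.2362]
eef_rot: [0.43, -0.561, 0.43, 0.561]
wrist_force: [-0.2, -0.6, -1.6]
opening: 0.758
```

```bash
python3 look.py s11 290 100 100 85
python3 - <<'E'
import cv2,numpy as np
c=cv2.imread("pics/s11f.png")[125:160,335:368]; cv2.imwrite("pics/s11z.png",cv2.resize(c,None,fx=17,fy=17,interpolation=cv2.INTER_NEAREST))
E
```

```text
[ 0.4831 -0.0399  0.2362] 105.05 15.1 [-0.2 -0.6 -1.6] 0.7577067547304048
```

View pics/s11z.png

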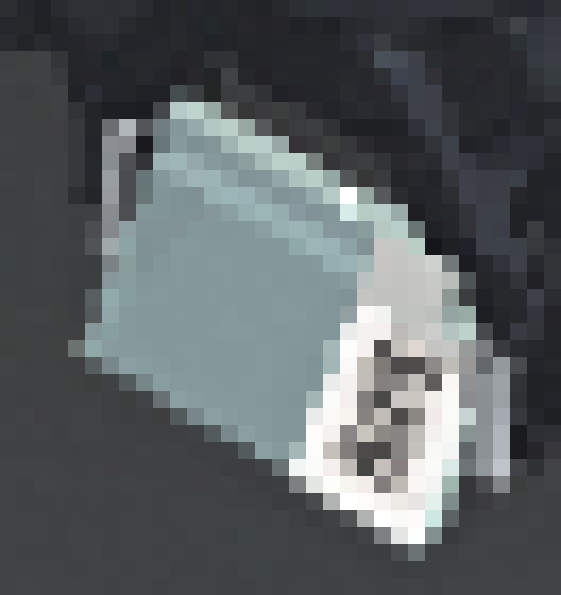

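View pics/s11.png

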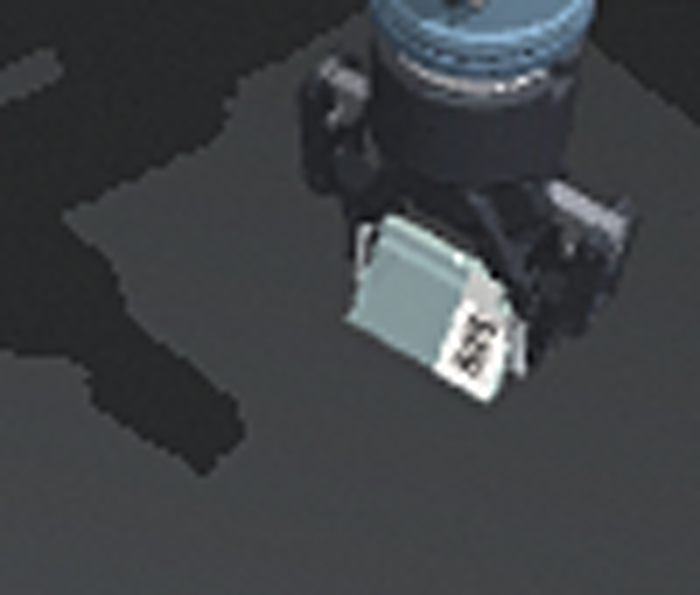

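```bash
cat > m.py <<'E'
from h import *
p,M,o=tool()
psi=np.arctan2(M[1,2],M[0,2]); y=np.array([np.cos(psi),np.sin(psi),0]); h=np.array([y[1],-y[0],0])
f,cx,cy,T=K("scene"); O=T[:3,3]
def hit(x,v,yy):
    d=T[:3,:3]@np.array([(335+x/17-.5-cx)/f,-(125+v/17-.5-cy)/f,-1]); t=(yy-(O-p)@y)/(d@y); q=O+t*d-p; return np.array([q@h,q[2]])*1000
for a,b,yy in(((160,125),(85,357),-.033),((372,250),(290,468),.009)):
    A=hit(*a,yy);B=hit(*b,yy); print(A.round(1),B.round(1),np.linalg.norm(A-B).round(1),"tilt",np.degrees(np.arctan2(B[0]-A[0],A[1]-B[1])).round(1))
print(hit(425,545,.033), "label",hit(385,420,.021))
E
python3 m.py
```

```text
[ 1.6 30. ] [ 20.6 -11.2] 45.3 tilt 24.7
[ 2.9 30.5] [22.6 -6. ] 41.5 tilt 28.4
[ 18.30366768 -12.60653254] label [14.39227057  7.43969988]
```

Emit:
step_arm([
  [10,-30,0],
  [25,-60,0],
  [45,-95,0],
  [65,-130,-10],
  [85,-155,-20],
  [105,-172,-30],
  [120,-172,-42],
  [132,-172,-42],
  [132,-172,-42],
  [132,-172,-42],
], spin=[0,0,0,0,0,0,0,0,0,0], fingers=[40,40,40,40,40,40,40,40,40,40])

```text
time_s: 16.15
eef_pos: [0.615, -0.2119, 0.1941]
eef_rot: [0.43, -0.561, 0.431, 0.561]
wrist_force: [-0.2, 0.2, -0.4]
opening: 0.759
```

```bash
python3 look.py s12 225 90 100 85
python3 - <<'E'
from h import *
im=eyes.camera("top")[:,:,::-1]; cv2.imwrite("pics/t12.png",cv2.resize(im[110:240,330:480],None,fx=5,fy=5,interpolation=cv2.INTER_CUBIC))
c=cv2.imread("pics/s12f.png")[125:160,260:293]; cv2.imwrite("pics/s12z.png",cv2.resize(c,None,fx=17,fy=17,interpolation=cv2.INTER_NEAREST))
E
```

```text
[ 0.615  -0.2119  0.1941] 104.99 16.15 [-0.2  0.2 -0.4] 0.7590164786188219
```

View pics/s12.png

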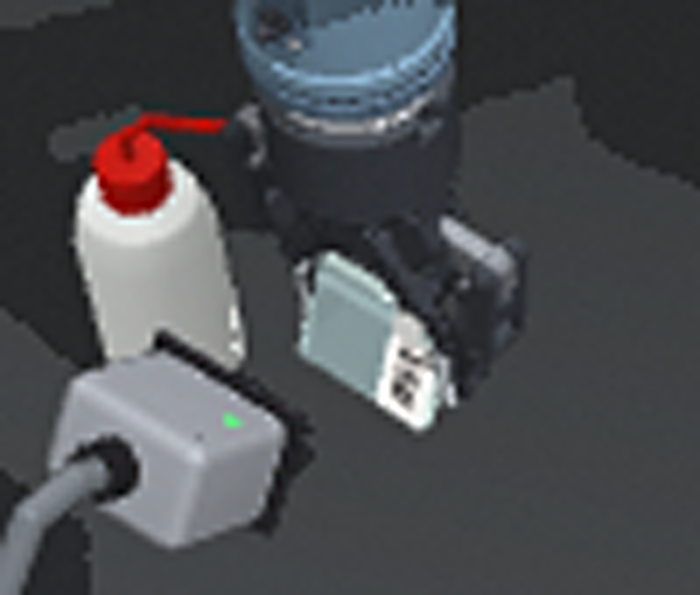

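View pics/t12.png

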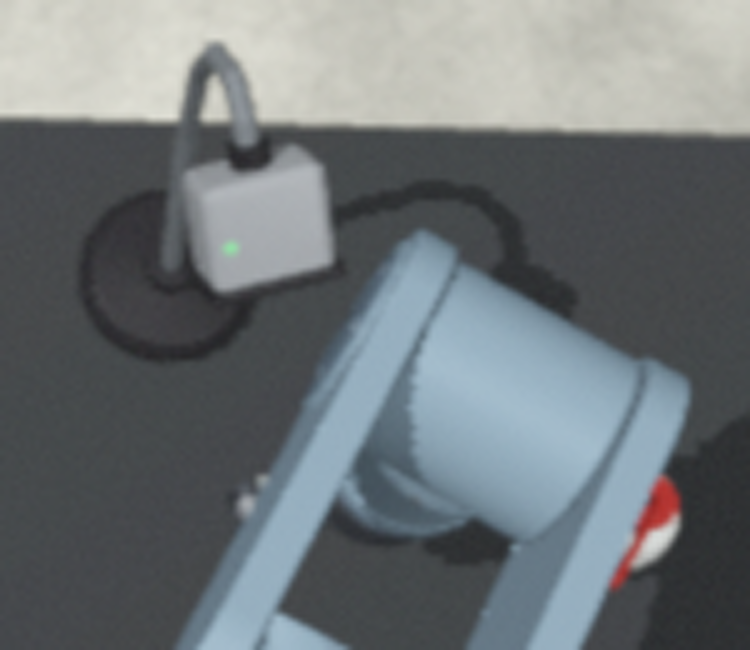

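View pics/s12z.png

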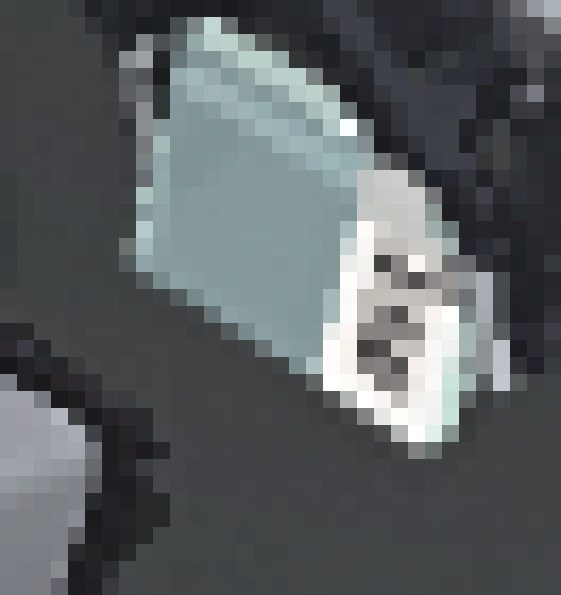

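```bash
sed -e 's/335+x/260+x/' -e 's/((160,125),(85,357),-.033),((372,250),(290,468),.009)/((180,42),(137,270),-.033),((358,170),(325,378),.009)/' -e 's/425,545,.033/440,445,.033/' -e 's/385,420,.021/393,332,.021/' m.py > m2.py
cat >> m2.py <<'E'
W=np.array([.726,-.161,.275]); c=np.cos(np.radians(35)); s=np.sin(np.radians(35)); H=np.array([np.cos(np.radians(15)),np.sin(np.radians(15)),0])
bx=-c*H-np.array([0,0,s]); by=np.array([-H[1],H[0],0])
for r in((14,6.5),hit(393,332,.021)):
    L=p+(h*r[0]+np.array([0,0,r[1]]))/1000+.021*y
    print("label",L.round(4),"beam",((L-W)@bx).round(4),((L-W)@by).round(4),((L-W)@np.cross(bx,by)).round(4))
E
python3 m2.py
```

```text
[ 0.9 30.4] [ 20.  -12.2] 46.7 tilt 24.0
[ 4.8 30.8] [ 19.7 -10.7] 44.1 tilt 19.7
[ 18.293703   -12.42595066] label [13.82110808  5.18760271]
label [ 0.6229 -0.1881  0.2011] beam 0.1297 0.0005 -0.0006
label [ 0.6228 -0.1881  0.1998] beam 0.1306 0.0005 0.0004
```

Emit:
step_arm([
  [0,0,0],
  [0,0,0],
  [0,0,0],
  [0,0,0],
  [0,0,0],
], spin=[0,0,0,0,0], fingers=[40,40,40,40,40])

```text
time_s: 16.75
eef_pos: [0.6152, -0.2121, 0.1944]
eef_rot: [-0.43, 0.561, -0.43, -0.561]
wrist_force: [-0.0, 1.1, -1.6]
opening: 0.752
```

```bash
python3 look.py s13 370 195 90 75
```

```text
[ 0.6152 -0.2121  0.1944] 105.02 16.75 [-0.   1.1 -1.6] 0.7521172496224261
```

View pics/s13f.png

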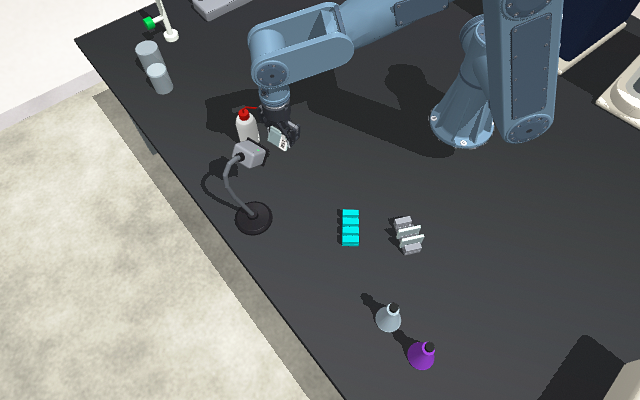

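View pics/s13.png

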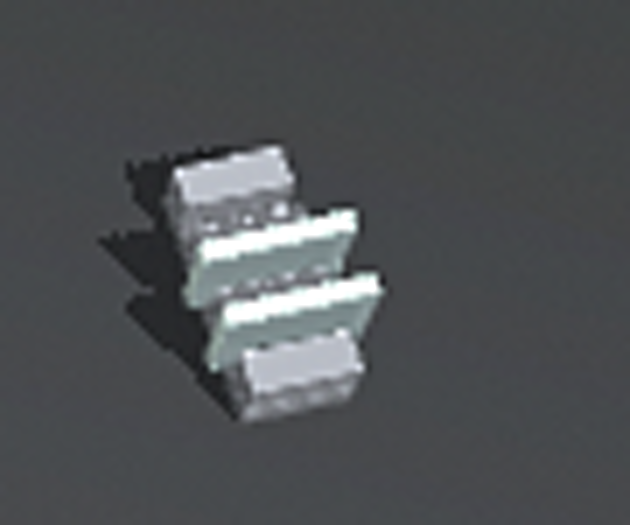

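The blanks are still in their slots, at crop pixels (275,235) and (300,300). The flask at (388,318) and the wash bottle at (247,125) are where they started, and the plate is held in front of the window at (278,139).

```bash
python3 -c "
from bench import hand_in; print(hand_in())"
```

```text
the job is handed in; nothing more can be done
None
```

I lifted the notched plate out of its end slot by its two ends and handed the job in at about 17 s, still holding it steady in front of the reader. No verdict came back.

The arm only turns about the vertical, so I tilted the plate inside the grip by pushing its lower edge against the rack's outer wall. The first push gave only about 12°, so I went back and pushed again.

**Last checks from the images and arm readings:**
- **Label position:** it measures about 130 mm out along the beam, within about 1 mm of the beam axis both ways. The reader's own position is only known to about 5 mm.
- **Tilt:** the frosted face is up, tilted about 25° where 35° would be exactly square. That leaves it about 10° off the beam (0.17 rad, limit 0.35) and about 65° from vertical (1.13 rad, limit 1.3).
- **Tilt spread:** my tilt readings did not agree well, ranging from 20° to 28°. All of them are inside the limits.
- **Grip:** the fingers hold the plate only by its ends, clear of the label, and the arm was still.
- **Surroundings:** the two plain plates, the flask and the wash bottle look unmoved. No contact with the reader was seen.

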